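Set the trimmer's cut-stop gauge to its arrow rider

ROBOT

A 6-joint arm with a two-finger parallel gripper is mounted at the origin on a cart in front of the work surface, level with it; the furniture and walls round the work are solid. World frame = base frame: x ahead of the robot, y to its left, z up, the work surface at z = 0. Lengths are in m, angles in rad, forces in N, time in s.
With the tool pointing down it reaches from about 0.425 to 0.95 m from the base axis. Payload 14.7 kg.
Tool frame: the origin (TCP) lies on the centre line of the jaws, within the pads' length; the fingertips stand 25 mm ahead of it and the grasp point (between the pads) lies 6 mm ahead of it; z points along the fingers, y is the line along which they close (so a half turn about z gives the same grasp; the last joint's range is limited). The gripper opens to 85 mm and grips with 20 to 120 N. Pads are 22 mm wide; open, the fingers measure 114 mm over their backs; the gripper's body (76 mm by 85 mm) begins 54 mm behind the grasp point. The pads swing forward as they close: fully open they stand 13 mm farther back than shut.
Start: joints at [1.301, 0.48, 1.596, -0, 1.065, -0.047], TCP at [0.144, 0.634, 0.226] pointing down, gripper open.
Joint ranges: [-2.75, 2.75], [-0.82, 2.05], [0.23, 2.67], [-1.56, 4.7], [0.09, 2.69], [-2.92, 2.92]. Speed limits (rad/s): [1.89, 1.89, 2.39, 3.01, 3.01, 3.01].

INTERFACE

Orientations are given as a rotation vector (axis times angle).
In Python, from workcell import r gives the robot as it stands. The module is installed in compiled form; this text tells all that it offers.
- The arm moves only by the tool servo_tool, never from a script. Its argument "motion" is a list of rows, each a list of 3 entries, a list of its own where there are three numbers: the turn, a rotation vector about the world's x, y, z in degrees, then the shift along the world's x, y, z in m, then the closure, from 0 (fully open) to 1 (shut). A call has 1 to 12 rows; each row shifts and turns the commanded pose from where the row before left it; what a row does not reach is not made up. A row lasts 1/8 s, in which the tool goes at most 62.5 mm and 10.7 degrees, less where a joint would pass 70% of its speed; a pose out of reach is approached as far as the arm can. A call is refused whole if a number of a shift passes 0.0625 or a number of a turn 10.7, either way. A call with a gripper value outside its range is refused whole. The fingers move at their own pace and stop on an object; "squeeze" is the grip in N (left out, the last holds). Time passes only in rows, so rows that do not move let the fingers close. It gives the time, the measured TCP pose, the force, the opening and the grip force at its end, in the units of the state.
- r.state(): the state, without advancing time (a new reading comes with each control period).
- r.grab_frame(name): name is "side" or "top"; returns a dict with "frame" (384x512x3 uint8, blue, green, red), "z_map" (384x512 float32, m along the optical axis (not along the pixel's ray), 0 where there is no reading), "fx", "fy", "cx", "cy" (pixels), "k1" (the pictures are not rectified: a ray, as slopes to the right and down, at radius r is drawn at 1 + k1 r^2 times it, then the intrinsics apply), "rvec" (rotation vector, rad) and "tvec" (3), from world to camera coordinates, as OpenCV has them. Camera axes: x right, y down, z forward; pixel columns grow to the right and rows downward; lengths in m; the calibration is good to about 2 mm. A picture is of the moment at which its call begins.
- r.job_done(): hands the job in; it is judged then, once.
The state is a dict: "time": time; "q": joint angles; "joint_velocities": joint speeds; "tau": joint torques, N m; "position": TCP position; "tool_rot": TCP orientation; "ft_force": force on the tool from outside, world axes, zero at the start; "moment": the same for the moment, N m; "width": opening from 0.0 (shut) to 1.0 (fully open); "grasp_force": force on a finger pad.
Only numpy, scipy, OpenCV 4.12 (cv2) and the standard library are available. Lean on these libraries where they do the work, as an engineer would, in place of code of your own. Each camera call takes 0.05 s, during which the arm holds its last target. There are 200 camera calls.

TASK

The cut-stop gauge for the edge trimmer must be set to its next size. First slide the black transport-lock grip on the sloping panel fully to its left end stop, as the screw must not be turned while it is locked. Then turn the round black knob, a little at a time, until the tip of the sliding pointer stands exactly opposite the tip of the arrow-shaped rider (not the square one) on the rail above it, moving the pointer only by the knob, and let go without disturbing the grease tin or the side cutter.

Things in the scene. Friction and masses are not known exactly. Their poses are not given: they have to be found in the camera images.
- gauge: Grey gauge fixed to the bench: panel 230 x 240 mm sloping up at 25 deg from front to back. Origin: centre of underside; x to the back, y left as seen from the front, z up; may be yawed. Panel normal n = (-0.423, 0, 0.906), up-slope u = (0.906, 0, 0.423), panel face centre (0, 0, 0.0875). Knob lower right, lock lower left, pointer and scale in the upper half, riders on a rail at the top.
- knob_grip (a point): Point on the axis of the round black knob, 36 mm above the panel face. Knob: diameter 50 mm, from 14 to 48 mm above the face; axis = panel normal, so the tool must lean 25 deg. Looking down on it, counter-clockwise moves the pointer left (+y of gauge), clockwise right, 12 mm per rad. Friction 0.12 N m; stays where left. Fingers have 57 mm of room round the axis once the lock is slid left.
- lock_grip (a point): Centre of the black transport-lock grip, 30 mm above the panel face. The grip is a block 16 mm thick (up-slope), 30 mm long (left-right), from 8 to 40 mm above the face, on a slide that runs to the left (+y of the gauge).
- lock (a joint): Travel of the transport lock in m: 0 = locked (right end), 0.050 = fully released (left end stop). Starts at 0 to 0.012, slides with about 4 N friction and stays where it is left.
- pointer_tip (a point): Tip of the steel pointer cone, 10 mm above the panel face, pointing up the slope. It travels left and right along the scale, up to 66 mm either way, and starts at mid panel.
- pointer: The pointer's carriage, a steel block 18 x 26 x 12 mm, its top 14 mm above the face; origin on the panel face under it (85 mm up the slope from the knob axis), x up the slope, y left, z the panel normal. Not to be pushed.
- arrow_rider: Steel rider (block 20 x 24 x 20 mm) with a cone-shaped tip, 20 mm wide at its root, pointing down the slope toward the pointer. Clamped on the rail, left or right of the middle. Origin: on the panel face under its block; x up the slope, y left along the rail, z the panel normal.
- arrow_tip (a point): Tip of the arrow rider's cone, 11 mm above the panel face. When aligned, the pointer's tip has the same left-right position (y in the gauge frame) and lies 5 mm down the slope from it.
- square_rider: The other rider: the same block with a flat square tongue 22 mm wide in place of a cone; not the one wanted. Same frame as the arrow rider.
- grease_tin: Round grease tin, 70 mm in diameter, 33 mm high, standing to the left of the gauge; origin under its centre. Leave alone.
- side_cutter: Side cutter (pliers), 127 mm long, lying to the right of the gauge; origin under its centre. Leave alone.

How it is judged:
On the way, in this order (a step that is already met when the one before it is completed fails the run):
1. the transport lock is slid to its left end stop (value of joint lock above 0.047 m), for 0.2 s.
2. the pointer tip stands opposite the arrow rider's tip (y of pointer_tip in the frame of arrow_rider between -0.0025 and 0.0025 m), for 0.3 s.
At the end, for the whole second after the job is handed in: The transport lock is within 3 mm of its left end stop, and the pointer's tip is within 2.5 mm, along the scale, of the arrow rider's tip; the grease tin and the side cutter are within 15 mm of where they stood (all of step 2 and value of joint lock above 0.047 m and distance of each of grease_tin, side_cutter from where it was at the start of the episode below 0.015 m); the robot touches nothing.
It fails at once if the pointer is moved more than 3 mm while the transport lock is not released (distance of pointer_tip from where it was at the start of the episode above 0.003 m and value of joint lock below 0.044 m).
It fails at once if the fingers push on the pointer carriage (contact force between any of the fingers, the arm and pointer above 2 N).
It fails at once if the grease tin is moved more than 15 mm (distance of grease_tin from where it was at the start of the episode above 0.015 m).
It fails at once if the side cutter is moved more than 15 mm (distance of side_cutter from where it was at the start of the episode above 0.015 m).
It also fails if it takes over 67 s, if anything falls off the work surface, if the arm or the gripper's body presses on something with over 40 N, if the wrist force passes 120 N, or if a joint passes its speed limit or range.

## Working session

There is one attempt and no reset: what is moved stays moved. The work goes in short steps, Python scripts to look and compute and a tool call to move; the robot and the scene stay as the last step left them, time stands still between calls to the robot, and variables do not carry over. Pictures are saved under pics/ and viewed, at most 10 in all, crops included, and the job is handed in when it is done.

Besides the shell and the picture viewer there is one more tool, called after "Emit:" as name(argument=value, ...), one argument or row to a line, values as JSON. servo_tool: Moves the arm, as the interface text tells. Its arguments: {"type":"object","properties":{"motion":{"type":"array"},"squeeze":{"type":"number"}},"required":["motion"]}

```bash
mkdir -p pics
cat > h.py <<'E'
import numpy as np, cv2
from workcell import r
from scipy.spatial.transform import Rotation as R
def grab(n):
    f=r.grab_frame(n); np.savez(f'{n}.npz',**f); return f
def cam(f):
    Rm=cv2.Rodrigues(np.array(f['rvec'],float))[0]; return Rm,np.array(f['tvec'],float).ravel()
def ray(f,u,v):
    x=(u-f['cx'])/f['fx'];y=(v-f['cy'])/f['fy'];k=f['k1'];a,b=x,y
    for _ in range(20):
        s=1+k*(a*a+b*b);a,b=x/s,y/s
    return a,b
def pts(f):
    v,u=np.mgrid[:384,:512].astype(float);a,b=ray(f,u,v);z=f['z_map']
    P=np.stack([a*z,b*z,z],-1);Rm,t=cam(f);return (P-t)@Rm
def line(f,u,v):
    Rm,t=cam(f);a,b=ray(f,u,v);d=Rm.T@np.array([a,b,1.]);return -Rm.T@t,d
def plane(f,u,v,p0,n):
    o,d=line(f,u,v);return o+d*((p0-o)@n)/(d@n)
E
python3 - <<'E'
from h import *
print({k:np.round(v,3) if not isinstance(v,dict) else v for k,v in r.state().items()})
for n in('side','top'):
    f=grab(n);Rm,t=cam(f);print(n,-Rm.T@t,Rm[2],f['fx'],f['k1'])
    cv2.imwrite(f'pics/{n}0.png',cv2.resize(f['frame'],(768,576)))
E
```

```text
{'time': np.float64(0.0), 'q': array([ 1.301,  0.481,  1.597, -0.   ,  1.065, -0.047]), 'joint_velocities': array([-0.001, -0.   ,  0.   ,  0.002,  0.002,  0.   ]), 'tau': array([ 2.0000e-03, -9.5066e+01, -4.3018e+01, -0.0000e+00,  1.2000e-02,
        0.0000e+00]), 'position': array([0.143, 0.634, 0.226]), 'tool_rot': array([-3.490e-01, -3.122e+00,  2.000e-03]), 'ft_force': array([0.519, 0.158, 0.058]), 'moment': array([-0.021,  0.017,  0.039]), 'grasp_force': np.float64(0.0), 'width': np.float64(1.002)}
side [0.36166722 0.74007268 0.643788  ] [ 0.29085781 -0.739634   -0.60691291] 466.72171763323666 -0.09077412414748126
top [0.4697173  0.07321957 0.93000269] [ 0.13911695  0.02356237 -0.9899956 ] 420.21737370608133 -0.0668760971550301
```

View pics/side0.png

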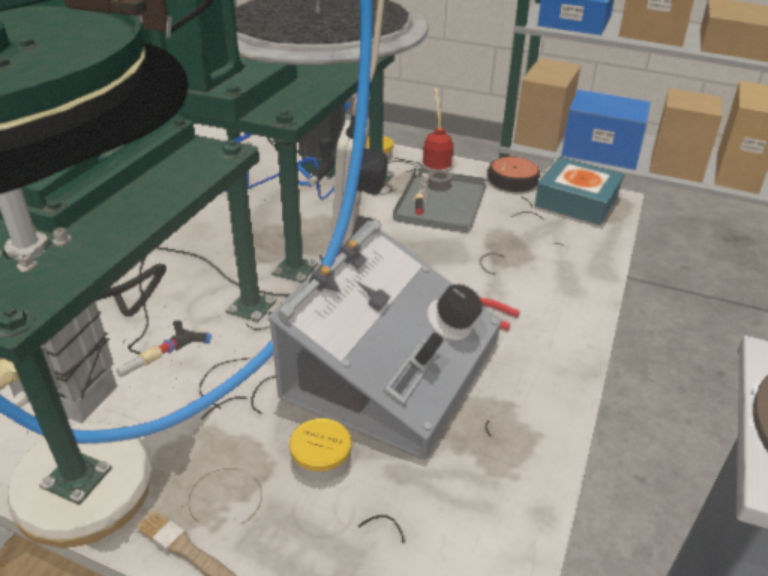

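View pics/top0.png

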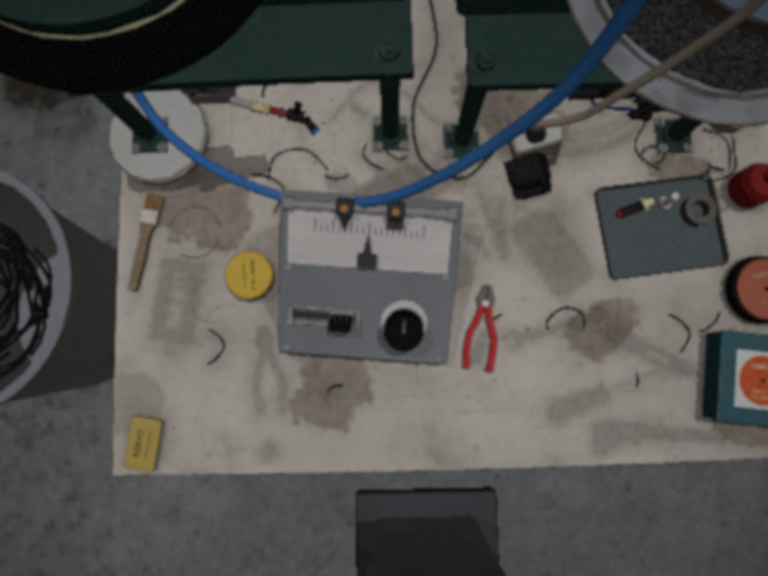

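Side view: gauge centred near (385,335), with the knob at (460,305), lock grip at (428,350) and riders at (326,275) and (353,250). Top view: knob (404,328), lock grip (341,323), pointer tip (368,238). The arrow rider is the left one at (345,208), the square one is at (397,213), and the hose crosses just behind the rail.

Run:
```python
from h import *
f=dict(np.load('top.npz'));P=pts(f);z=f['z_map']
# panel fit from the depth, RANSAC-free: iterative on box
m=np.zeros((384,512),bool);m[140:240,188:305]=1;m&=z>0
Q=P[m];n0=np.array([-.423,0,.906]);
c=np.median(Q@n0)
for i in range(8):
    n_=n0 if i==0 else nn
    d=Q@n_; c=np.median(d) if i==0 else c
    S=Q[abs(d-c)<(.012 if i<2 else .004)];mu=S.mean(0);nn=np.linalg.svd(S-mu,full_matrices=False)[2][2];nn*=np.sign(nn[2]);c=mu@nn
print('n',nn,'c',c,'tilt',np.degrees(np.arccos(nn[2])),'yaw',np.degrees(np.arctan2(-nn[1],-nn[0])),len(S))
h=P@nn-c
pm=(abs(h)<.004)&m
cnt=max(cv2.findContours(cv2.morphologyEx(pm.astype(np.uint8),cv2.MORPH_CLOSE,np.ones((25,25))),0,2)[0],key=cv2.contourArea)
hull=cv2.convexHull(cnt)
# rect in the plane
w=np.array([plane(f,*p[0].astype(float),nn*c,nn) for p in hull])
yaw0=np.arctan2(-nn[1],-nn[0])
ux=np.array([np.cos(yaw0),np.sin(yaw0),0]);yl=np.cross(nn,ux);yl/=np.linalg.norm(yl);up=np.cross(yl,nn)
rc=cv2.minAreaRect(np.stack([w@up,w@yl],1).astype(np.float32));print(rc)
ctr=up*rc[0][0]+yl*rc[0][1]+nn*c;print('face ctr',ctr,'up',up)
# heights over panel for parts, dark objects
g=f['frame'].max(2)
for nm,(u0,v0,u1,v1) in dict(knob=(250,198,290,240),lock=(215,206,240,226)).items():
    b=np.zeros_like(m);b[v0:v1,u0:u1]=1
    hh=h[b&(z>0)];mm=b&(g<50)&(h>.02)
    print(nm,np.percentile(hh,[5,50,90,97]),mm.sum(),np.argwhere(mm).mean(0)[::-1],np.median(P[mm],0))
np.savez('pl.npz',n=nn,c=c)
a=f['frame'][125:245,180:315];cv2.imwrite('pics/c1.png',cv2.resize(a,None,fx=5,fy=5,interpolation=2)[:600])
fs=dict(np.load('side.npz'));a=fs['frame'][145:305,175:340];cv2.imwrite('pics/c2.png',cv2.resize(a,None,fx=3.7,fy=3.7,interpolation=2))
hs=pts(fs)@nn-c;print('side panel h',np.median(hs[175:215,225:260]),np.median(hs[225:240,265:270]))
```

```text
n [-0.42825336  0.04236521  0.90266508] c -0.17096266924495562 tilt 25.489378210619684 yaw -5.649635617162859 9554
((0.5531233549118042, 0.16093534231185913), (0.20915859937667847, 0.23482869565486908), 0.545120120048523)
face ctr [0.58591848 0.10375859 0.08371115] up [ 0.89828037 -0.08886289  0.43034376]
knob [-0.00195452  0.00234203  0.04810677  0.049155  ] 548 [268.51459854 220.11313869] [0.52365256 0.05889856 0.10752234]
lock [-0.00131308  0.00648939  0.03943698  0.04082791] 155 [226.57419355 215.66451613] [0.53523068 0.14069559 0.09913516]
side panel h 0.0003800830807921124 -0.00037950640597797514
```

View pics/c1.png

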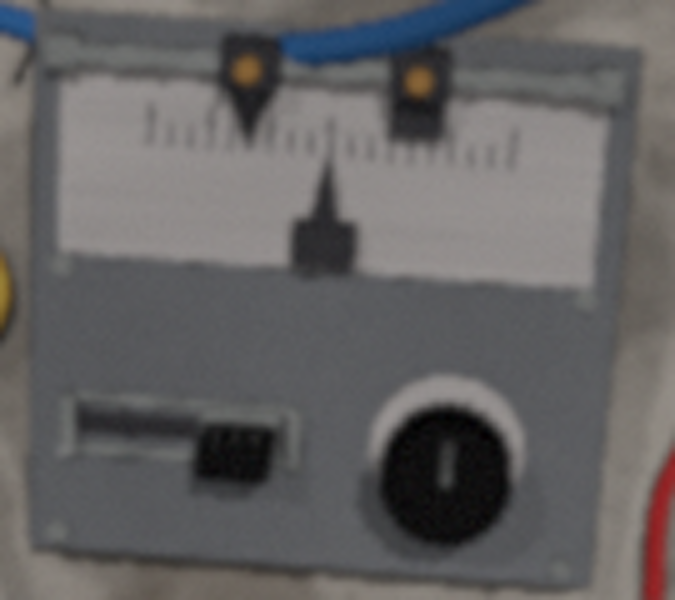

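View pics/c2.png

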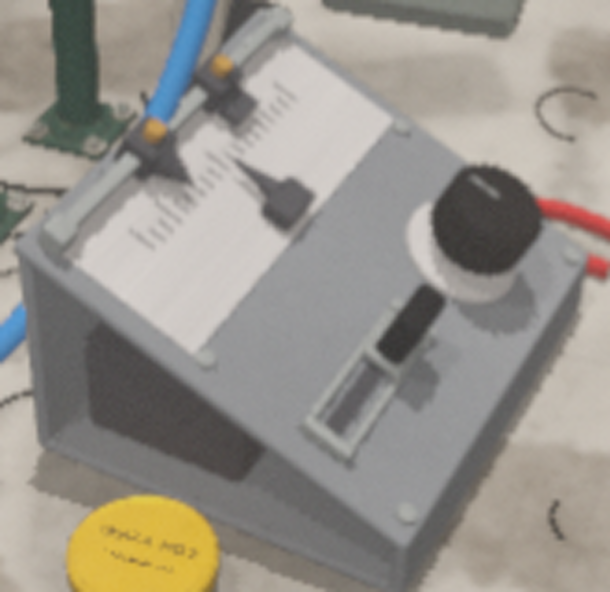

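Crop c1 (5x, offset 180,125): arrow tip at (250,140), pointer tip (328,160), square rider on the right, knob top centre (445,472), grip (235,452). Crop c2 confirms the lock grip is at the right end, the slot runs left and the cone rider is the left one.

```bash
cat > m.py <<'E'
from h import *
d=np.load('pl.npz');n=d['n'];c=float(d['c'])
def frame(yaw):
    x=np.array([np.cos(yaw),np.sin(yaw),0]);y=np.array([-np.sin(yaw),np.cos(yaw),0])
    return x,y
def top_at(f,mask,h):  # centroid of top face mask -> plane
    q=max(cv2.findContours(mask.astype(np.uint8),0,2)[0],key=cv2.contourArea)
    (u,v),s,a=cv2.minAreaRect(q);return plane(f,u,v,n*(c+h),n),(u,v,s,a)
E
python3 - <<'E'
from m import *
for nm,kb,lb in (('top',(250,195,295,240),(214,204,242,226)),('side',(285,185,325,225),(275,218,300,246))):
    f=dict(np.load(nm+'.npz'));P=pts(f);h=P@n-c;g=f['frame'].max(2)
    for k,b,H,tol in(('knob',kb,.048,.004),('lock',lb,.040,.005)):
        m=np.zeros((384,512),bool);m[b[1]:b[3],b[0]:b[2]]=1
        mm=m&(f['z_map']>0)&(abs(h-H)<tol)
        w,i=top_at(f,mm,H);print(nm,k,w,'depth mean',P[mm].mean(0),'h',np.median(h[mm]),np.round(i[2],1),mm.sum())
# edges yaw: panel corners from top c1 (5x)
f=dict(np.load('top.npz'))
for a,b in (((62,82),(610,113)),((60,250),(592,288)),((52,532),(562,570)),((62,262),(587,300))):
    A,B=[plane(f,180+p[0]/5-.4,125+p[1]/5-.4,n*c,n) for p in(a,b)]
    e=A-B;print('yaw',np.degrees(np.arctan2(-e[0],e[1])),np.linalg.norm(e))
fs=dict(np.load('side.npz'))
for k,a,b,H in(('arrow',(250,140),(187,180),.011),('ptr',(328,160),(240,165),.010)):
    A=plane(f,180+a[0]/5-.4,125+a[1]/5-.4,n*(c+H),n);B=plane(fs,175+b[0]/3.7-.4,145+b[1]/3.7-.4,n*(c+H),n);print(k,A,B)
E
```

```text
top knob [0.52126425 0.05727496 0.10839462] depth mean [0.5207462  0.05756653 0.10754876] h 0.047556296674969745 [25.5 24. ] 487
top lock [0.5329807  0.14214751 0.10110727] depth mean [0.5329601  0.14192874 0.1000749 ] h 0.03907909669602566 [ 8. 14.] 115
side knob [0.51782166 0.06418595 0.10643698] depth mean [0.51835945 0.06194428 0.10596543] h 0.04733418521690605 [26.8 18.4] 385
side lock [0.53030506 0.14691858 0.09961394] depth mean [0.53054809 0.14558156 0.09854872] h 0.038982776136035124 [ 9.  13.3] 117
yaw -5.227619686693552 0.21631675298972075
yaw -5.840143574287425 0.21542661936813556
yaw -5.72511554520258 0.21589866471089308
yaw -5.879437457749749 0.21298695505137816
arrow [0.65670149 0.13065884 0.12821651] [0.65937453 0.13249039 0.12939872]
ptr [0.64853358 0.10045577 0.12465109] [0.6441392  0.10247627 0.12247143]
```

```bash
cat > t.py <<'E'
from m import *
yaw=np.radians(-5.7);X,Y=frame(yaw);N=-.4226*X+np.array([0,0,.9063]);U=.9063*X+np.array([0,0,.4226])
KT=np.array([.5198,.0603,.1075]);LT=np.array([.532,.1445,.100])
def Rt(a): # jaw line at angle a (deg, CCW about N) from U
    y=np.cos(np.radians(a))*U+np.sin(np.radians(a))*Y;return np.stack([np.cross(y,-N),y,-N],1)
def go(p,a):
    s=r.state();R0=R.from_rotvec(s['tool_rot']);rv=(R.from_matrix(Rt(a))*R0.inv()).as_rotvec(degrees=True)
    d=p-s['position'];print('t',s['time'],'d',d.round(4),'turn',rv.round(2),np.linalg.norm(rv).round(1),'w',s['width'],'F',np.round(s['ft_force'],1),'q',np.round(s['q'],2))
    return d,rv
E
python3 - <<'E'
from t import *
print(X,Y,N,U)
d,rv=go(LT-.004*N+.08*N,0);print(d/12,rv/12)
E
```

```text
[ 0.99505557 -0.09931975  0.        ] [0.09931975 0.99505557 0.        ] [-0.42051048  0.04197253  0.9063    ] [ 0.90181886 -0.09001349  0.4226    ]
t 0.1 d [ 0.3565 -0.4859 -0.0567] turn [ 15.99 -22.2  -81.51] 86.0 w 1.0017485613687986 F [-0.5 -0.2 -0.3] q [ 1.3   0.48  1.6  -0.    1.07 -0.05]
[ 0.02971045 -0.04048973 -0.00472757] [ 1.33261257 -1.85014546 -6.792608  ]
```

Emit:
servo_tool(
  motion=[
    [[1.33, -1.85, -6.79], [0.0297, -0.0405, -0.0047], 0.4],
    [[1.33, -1.85, -6.79], [0.0297, -0.0405, -0.0047], 0.4],
    [[1.33, -1.85, -6.79], [0.0297, -0.0405, -0.0047], 0.4],
    [[1.33, -1.85, -6.79], [0.0297, -0.0405, -0.0047], 0.4],
    [[1.33, -1.85, -6.79], [0.0297, -0.0405, -0.0047], 0.4],
    [[1.33, -1.85, -6.79], [0.0297, -0.0405, -0.0047], 0.4],
    [[1.33, -1.85, -6.79], [0.0297, -0.0405, -0.0047], 0.4],
    [[1.33, -1.85, -6.79], [0.0297, -0.0405, -0.0047], 0.4],
    [[1.33, -1.85, -6.79], [0.0297, -0.0405, -0.0047], 0.4],
    [[1.33, -1.85, -6.79], [0.0297, -0.0405, -0.0047], 0.4],
    [[1.33, -1.85, -6.79], [0.0297, -0.0405, -0.0047], 0.4],
    [[1.33, -1.85, -6.79], [0.0297, -0.0405, -0.0047], 0.4],
  ],
  squeeze=40,
)

```text
time: 1.6
position: [0.5006, 0.1465, 0.1696]
tool_rot: [2.07, 1.867, 0.416]
ft_force: [1.4, 0.4, -0.2]
width: 0.6
grasp_force: 0.0
```

Run:
```python
from t import *
go(LT-.004*N+.08*N,0);go(LT-.004*N,0)
f=grab('side');cv2.imwrite('pics/s1.png',cv2.resize(f['frame'],(768,576)))
```

```text
t 1.6 d [-0.0006  0.0012 -0.0008] turn [-0.02  0.09  0.19] 0.2 w 0.6002837390543226 F [ 1.4  0.4 -0.2] q [ 0.36  0.26  2.28 -0.75  0.28  1.16]
t 1.6 d [ 0.0331 -0.0022 -0.0733] turn [-0.02  0.09  0.19] 0.2 w 0.6002837390543226 F [ 1.4  0.4 -0.2] q [ 0.36  0.26  2.28 -0.75  0.28  1.16]
```

View pics/s1.png

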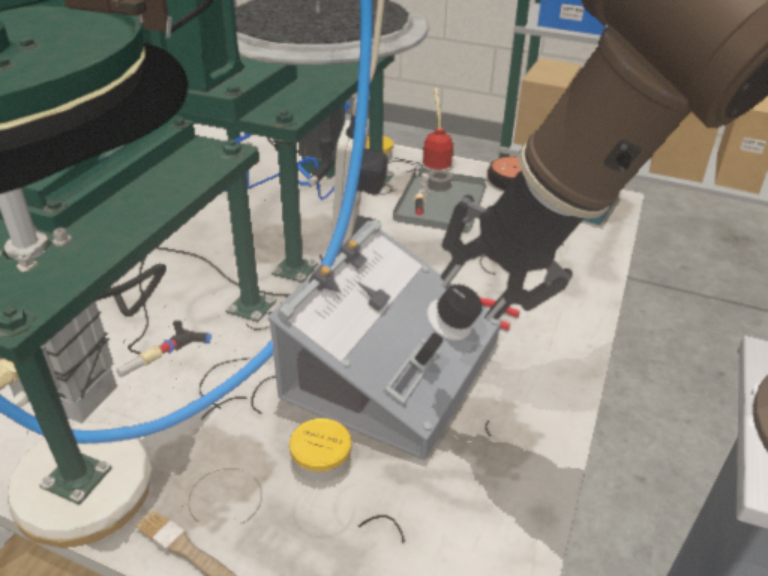

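The side view shows the arm above the lock, jaw fingers at (450,275) and (500,310), straddling the up-slope line, with the lock still at its right end. Descending now.

Emit:
servo_tool(
  motion=[
    [[0, 0, 0], [0.0083, -0.0006, -0.0183], 0.4],
    [[0, 0, 0], [0.0083, -0.0006, -0.0183], 0.4],
    [[0, 0, 0], [0.0083, -0.0006, -0.0183], 0.4],
    [[0, 0, 0], [0.0083, -0.0006, -0.0183], 0.4],
    [[0, 0, 0], [0, 0, 0], 0.4],
  ],
)

```text
time: 2.28
position: [0.5328, 0.1452, 0.0954]
tool_rot: [2.066, 1.873, 0.412]
ft_force: [-0.7, 0.4, 0.1]
width: 0.599
grasp_force: 0.0
```

Emit:
servo_tool(
  motion=[
    [[0, 0, 0], [0, 0, 0], 0.9],
    [[0, 0, 0], [0, 0, 0], 0.9],
    [[0, 0, 0], [0, 0, 0], 0.9],
    [[0, 0, 0], [0, 0, 0], 0.9],
    [[0, 0, 0], [0, 0, 0], 0.9],
    [[0, 0, 0], [0, 0, 0], 0.9],
  ],
)

```text
time: 3.02
position: [0.5332, 0.1455, 0.0966]
tool_rot: [2.066, 1.871, 0.415]
ft_force: [1.2, 0.2, 0.3]
width: 0.105
grasp_force: 0.0
```

Run:
```python
from t import *
f=grab('side');a=f['frame'][145:305,175:375];g=grab('top')['frame'][155:250,190:310]
a=cv2.resize(a,None,fx=3,fy=3,interpolation=2);g=cv2.resize(g,None,fx=1.6,fy=1.6,interpolation=2)
o=np.zeros((480,800,3),np.uint8);o[:,:600]=a;o[:g.shape[0],600:600+g.shape[1]]=g[:, :200];cv2.imwrite('pics/s2.png',o)
```

```text
(no output)
```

View pics/s2.png

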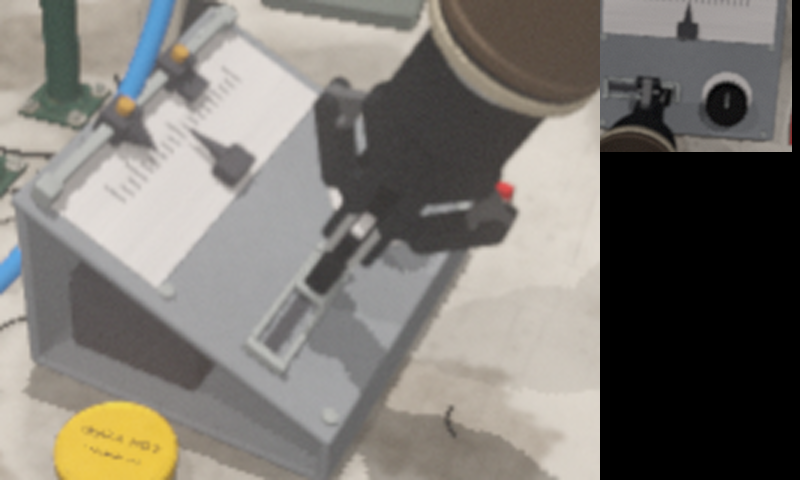

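The fingers stand at (340,220) and (375,240) on either side of the grip at (330,260), with a gap still visible between them and the grip. Pads may not have reached it yet, so I close fully and read the width.

Emit:
servo_tool(
  motion=[
    [[0, 0, 0], [0, 0, 0], 1],
    [[0, 0, 0], [0, 0, 0], 1],
    [[0, 0, 0], [0, 0, 0], 1],
  ],
)

```text
time: 3.5
position: [0.5332, 0.1455, 0.0966]
tool_rot: [2.066, 1.871, 0.415]
ft_force: [-0.1, -0.1, -1.3]
width: -0.002
grasp_force: 0.0
```

Run:
```python
from t import *
f=grab('side');P=pts(f);h=P@N-LT@N+.04
# grip as seen: points 10..42mm above the panel around it; report gauge coords relative to LT
b=np.zeros((384,512),bool);b[210:250,265:315]=1;b&=f['z_map']>0
for lo,hi in((.01,.025),(.025,.036),(.036,.044),(.044,.06),(.06,.09)):
    m=b&(h>lo)&(h<hi);q=P[m]-LT
    print(lo,m.sum(),'u',np.percentile(q@U,[2,25,50,75,98]).round(3),'y',np.percentile(q@Y,[2,25,50,75,98]).round(3))
cv2.imwrite('pics/s3.png',cv2.resize(f['frame'][185:265,245:345],None,fx=7,fy=7,interpolation=2))
s=r.state();d=s['position']-LT;print('tcp',d@U,d@Y,d@N,s['width'],s['grasp_force'])
```

```text
0.01 59 u [-0.011 -0.006 -0.001  0.003  0.007] y [0.003 0.012 0.013 0.014 0.015]
0.025 47 u [-0.009 -0.005 -0.002  0.002  0.006] y [-0.063  0.011  0.013  0.014  0.014]
0.036 43 u [-0.01  -0.006 -0.003  0.001  0.006] y [-0.062  0.008  0.011  0.013  0.014]
0.044 83 u [-0.015 -0.008 -0.002  0.004  0.01 ] y [0.006 0.008 0.011 0.012 0.013]
0.06 236 u [-0.025 -0.01  -0.003  0.004  0.014] y [-0.005  0.008  0.011  0.013  0.015]
tcp -0.0004499954958208374 0.0011437049755664997 -0.0035563577558030725 0.0005437431912980401 0.0
```

View pics/s3.png

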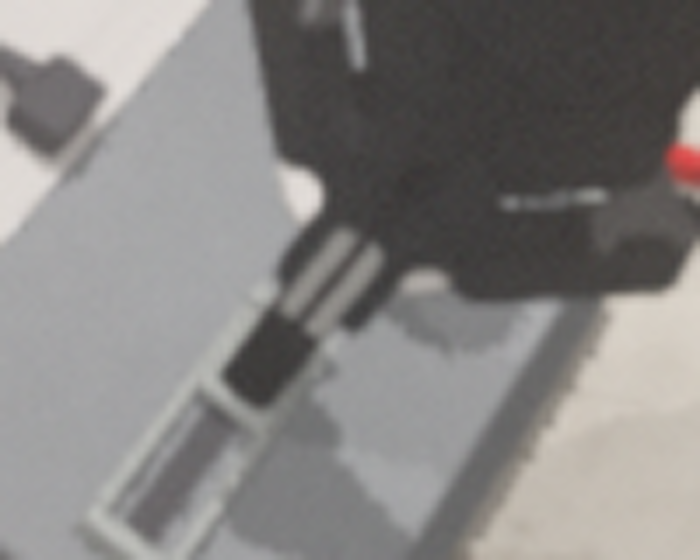

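The crop shows the shut pads (grey, tips ending near (300,310)) covering the upper part of the grip (black, 270,360). Either they are above it or beside it, so I check the depth along them.

Run:
```python
from t import *
f=dict(np.load('side.npz'));P=pts(f)-LT
for cx,cy in((345,230),(335,250),(325,270),(315,290),(305,305),(295,318),(285,335),(275,355),(265,380),(258,400),(370,260),(340,310)):
    u,v=int(245+cx/7),int(185+cy/7);q=P[v,u];print((cx,cy),f['frame'][v,u],'u %.3f y %.3f h %.3f'%(q@U,q@Y,q@N+.04))
f=dict(np.load('top.npz'));P=pts(f)-LT;g=f['frame']
m=np.zeros((384,512),bool);m[195:232,205:245]=1
for v in range(198,226,3): print(v,[('%.0f,%.0f,%.0f'%tuple(1e3*np.array([P[v,u]@U,P[v,u]@Y,P[v,u]@N+.04]))) for u in range(214,240,4)])
```

```text
(345, 230) [90 92 94] u 0.004 y 0.013 h 0.082
(335, 250) [136 140 142] u 0.004 y 0.012 h 0.073
(325, 270) [131 135 137] u 0.002 y 0.013 h 0.066
(315, 290) [ 99 101 105] u 0.000 y 0.011 h 0.057
(305, 305) [114 117 119] u 0.001 y 0.013 h 0.051
(295, 318) [90 91 94] u -0.000 y 0.011 h 0.044
(285, 335) [64 63 65] u 0.000 y 0.011 h 0.038
(275, 355) [60 60 63] u -0.002 y 0.014 h 0.033
(265, 380) [56 58 61] u -0.003 y 0.014 h 0.022
(258, 400) [73 74 77] u -0.005 y 0.013 h 0.013
(370, 260) [137 142 143] u -0.005 y 0.013 h 0.076
(340, 310) [121 124 127] u -0.007 y 0.011 h 0.055
198 ['26,28,1', '26,20,-0', '27,11,1', '28,3,1', '29,-5,2', '29,-13,1', '29,-21,-0']
201 ['19,28,1', '19,20,-1', '21,11,2', '21,3,-0', '22,-5,0', '23,-14,1', '22,-22,-2']
204 ['61,10,137', '61,3,135', '61,-3,134', '61,-10,132', '15,-5,-1', '15,-14,-1', '17,-22,0']
207 ['56,10,139', '56,3,137', '56,-4,134', '58,-11,139', '11,-6,6', '11,-14,5', '13,-23,10']
210 ['47,11,128', '52,2,140', '51,-4,137', '50,-11,132', '8,-7,15', '7,-15,13', '5,-23,6']
213 ['-8,27,-4', '47,2,141', '43,-4,131', '44,-11,130', '8,-9,35', '6,-17,26', '0,-24,10']
216 ['-12,26,5', '44,1,147', '25,-0,96', '19,-6,82', '4,-10,41', '3,-18,35', '-8,-24,5']
219 ['40,7,152', '40,1,151', '41,-6,152', '18,-7,93', '-2,-10,40', '-16,-15,2', '-17,-24,-0']
222 ['38,6,161', '37,-1,159', '38,-7,159', '18,-9,108', '19,-16,109', '-25,-15,-2', '-24,-24,-2']
225 ['37,4,173', '37,-2,171', '36,-8,167', '14,-10,113', '-32,-7,-1', '-30,-16,1', '-30,-24,-1']
```

Run:
```python
from t import *
for nm,reg in(('side',(330,345,300,330)),('top',(255,280,150,180))):
    f=dict(np.load(nm+'.npz'));P=pts(f);q=P[reg[0]:reg[1],reg[2]:reg[3]].reshape(-1,3);print(nm,np.median(q,0),q[:,2].std())
f=dict(np.load('top.npz'));P=pts(f)
# panel centre by 4 feet screws in c1
S=[plane(f,180+a/5-.4,125+b/5-.4,n*c,n) for a,b in((62,262),(587,300),(52,532),(562,570))];print(np.round(S,3))
```

```text
side [ 0.43559934  0.27363524 -0.00127779] 0.06055096608441736
top [0.4489059  0.18941928 0.44393109] 0.21936609882088895
[[ 0.617  0.211  0.093]
 [ 0.595 -0.001  0.093]
 [ 0.51   0.224  0.042]
 [ 0.488  0.009  0.042]]
```

Emit:
servo_tool(
  motion=[
    [[0, 0, 0], [0, 0, 0], 0.45],
    [[0, 0, 0], [0, 0, 0], 0.45],
    [[0, 0, 0], [0, 0, 0], 0.45],
    [[0, 0, 0], [0, 0, 0], 0.45],
    [[0, 0, 0], [0, 0, 0], 0.45],
  ],
)

```text
time: 4.18
position: [0.5332, 0.1455, 0.0966]
tool_rot: [2.066, 1.871, 0.415]
ft_force: [0.1, -0.3, 0.6]
width: 0.548
grasp_force: 0.0
```

Emit:
servo_tool(
  motion=[
    [[0, 0, 0], [0.0025, -0.0003, -0.0054], 0.45],
    [[0, 0, 0], [0.0025, -0.0003, -0.0054], 0.45],
    [[0, 0, 0], [0.0025, -0.0003, -0.0054], 0.45],
    [[0, 0, 0], [0.0025, -0.0003, -0.0054], 0.45],
    [[0, 0, 0], [0, 0, 0], 0.45],
  ],
)

```text
time: 4.8
position: [0.5453, 0.1458, 0.0792]
tool_rot: [2.071, 1.874, 0.404]
ft_force: [-0.6, -0.0, -0.0]
width: 0.553
grasp_force: 0.0
```

Emit:
servo_tool(
  motion=[
    [[0, 0, 0], [0, 0, 0], 1],
    [[0, 0, 0], [0, 0, 0], 1],
    [[0, 0, 0], [0, 0, 0], 1],
    [[0, 0, 0], [0, 0, 0], 1],
    [[0, 0, 0], [0, 0, 0], 1],
  ],
)

```text
time: 5.42
position: [0.542, 0.146, 0.0786]
tool_rot: [2.072, 1.877, 0.402]
ft_force: [-20.7, 4.6, 8.1]
width: 0.175
grasp_force: 39.6
```

Run:
```python
from t import *
go(LT-.03*N,0)
```

```text
t 5.425 d [ 0.0026 -0.0028 -0.0058] turn [ 0.13 -0.64 -0.  ] 0.6 w 0.1752801686929067 F [-20.7   4.6   8.1] q [ 0.33  0.49  2.26 -1.56  0.17  1.95]
```

Emit:
servo_tool(
  motion=[
    [[0, 0, 0], [-0.004, 0.0004, 0.0005], 1],
    [[0, 0, 0], [0.0006, 0.006, 0.0003], 1],
    [[0, 0, 0], [0.0006, 0.006, 0], 1],
    [[0, 0, 0], [0.0006, 0.006, 0], 1],
    [[0, 0, 0], [0.0006, 0.006, 0], 1],
  ],
)

```text
time: 6.05
position: [0.5434, 0.1696, 0.0798]
tool_rot: [2.072, 1.873, 0.4]
ft_force: [13.8, -5.8, -29.0]
width: 0.175
grasp_force: 42.0
```

Run:
```python
from t import *
go(LT-.0236*N+Y*.024,0)
```

```text
t 6.05 d [ 0.0009 -0.0022 -0.0012] turn [ 0.27 -0.55  0.14] 0.6 w 0.17497927448870598 F [ 13.8  -5.8 -29. ] q [ 0.38  0.49  2.24 -1.43  0.2   1.86]
```

Emit:
servo_tool(
  motion=[
    [[0, 0, 0], [0.0004, 0.006, -0.0015], 1],
    [[0, 0, 0], [0.0004, 0.006, -0.0005], 1],
    [[0, 0, 0], [0.0006, 0.006, 0], 1],
    [[0, 0, 0], [0.0006, 0.005, 0], 1],
  ],
)

```text
time: 6.55
position: [0.546, 0.1932, 0.0795]
tool_rot: [2.07, 1.873, 0.404]
ft_force: [-3.0, -3.7, 9.4]
width: 0.177
grasp_force: 47.7
```

Run:
```python
from t import *
go(LT-.0236*N+Y*.05,0)
```

```text
t 6.55 d [ 0.0009  0.0001 -0.0009] turn [ 0.21 -0.39  0.1 ] 0.5 w 0.17664939284204267 F [-3.  -3.7  9.4] q [ 0.43  0.5   2.21 -1.34  0.22  1.82]
```

Emit:
servo_tool(
  motion=[
    [[0, 0, 0], [0.0002, 0.002, 0], 1],
    [[0, 0, 0], [0.0002, 0.002, 0], 1],
    [[0, 0, 0], [0.0001, 0.001, 0], 1],
  ],
)

```text
time: 6.92
position: [0.5462, 0.1962, 0.0794]
tool_rot: [2.07, 1.87, 0.4]
ft_force: [-1.1, -18.7, 13.5]
width: 0.177
grasp_force: 47.9
```

Emit:
servo_tool(
  motion=[
    [[0, 0, 0], [0, 0.001, 0], 1],
    [[0, 0, 0], [0, 0, 0], 1],
    [[0, 0, 0], [0, 0, 0], 0.4],
    [[0, 0, 0], [0, 0, 0], 0.4],
    [[0, 0, 0], [0, 0, 0], 0.4],
    [[0, 0, 0], [-0.0063, 0.0006, 0.0136], 0.3],
    [[0, 0, 0], [-0.0063, 0.0006, 0.0136], 0.2],
    [[0, 0, 0], [-0.0063, 0.0006, 0.0136], 0.2],
    [[0, 0, 0], [-0.0063, 0.0006, 0.0136], 0.2],
    [[0, 0, 0], [-0.0063, 0.0006, 0.0136], 0.2],
    [[0, 0, 0], [-0.0063, 0.0006, 0.0136], 0.2],
  ],
)

```text
time: 8.3
position: [0.508, 0.2031, 0.1608]
tool_rot: [2.071, 1.875, 0.404]
ft_force: [-0.0, 0.4, 0.1]
width: 0.807
grasp_force: 0.0
```

Run:
```python
from t import *
go(KT+.06*N,0)
f=grab('side');P=pts(f)-LT;h=P@N+.04
b=np.zeros((384,512),bool);b[200:290,230:310]=1;b&=(f['z_map']>0)&(h>.030)&(h<.043)&(f['frame'].max(2)<75)
q=P[b];print(b.sum(),np.argwhere(b).mean(0)[::-1],'y range',np.percentile(q@Y,[3,50,97]),'u',np.percentile(q@U,[3,50,97]))
```

```text
t 8.3 d [-0.0134 -0.1403  0.0011] turn [ 0.17 -0.47  0.05] 0.5 w 0.8065472668704884 F [-0.   0.4  0.1] q [ 0.49  0.31  2.21 -0.76  0.34  1.27]
195 [288.26666667 227.86153846] y range [-0.06914162  0.03758075  0.06281927] u [-0.01508828 -0.0008592   0.01699068]
```

```bash
cat > k.py <<'E'
from t import *
from scipy.optimize import least_squares
D=[([1.301,.4805,1.5965],(.143,.634,.226),(-.349,-3.122,.002)),([.36,.26,2.28],(.5006,.1465,.1696),(2.07,1.867,.416)),
([.33,.49,2.26],(.542,.146,.0786),(2.072,1.877,.402)),([.43,.5,2.21],(.546,.1932,.0795),(2.07,1.873,.404)),([.49,.31,2.21],(.508,.2031,.1608),(2.071,1.875,.404))]
def fk(q,g):
    L1,L2,d1,a=g;s=q[1]+q[2]
    return L1*np.sin(q[1])+L2*np.sin(s)+a*np.cos(s),d1+L1*np.cos(q[1])+L2*np.cos(s)-a*np.sin(s)
def res(v):
    o=[]
    for q,p,w in D:
        W=np.array(p)-v[4]*R.from_rotvec(w).as_matrix()[:,2];rr,z=fk(q,v[:4]);o+=[rr-np.hypot(*W[:2]),z-W[2]]
    return o+[.05*v[3]]
G=least_squares(res,[.45,.4,.3,0,.2]).x
def ik(p,M):
    W=p-G[4]*M[:,2];rr=np.hypot(*W[:2]);q1=np.arctan2(W[1],W[0])
    s=least_squares(lambda x:np.subtract(fk([0,*x],G[:4]),(rr,W[2])),[.4,2.25]).x;t=s.sum()
    # frame with z along forearm, x in-plane (towards larger angle), y left
    er=np.array([np.cos(q1),np.sin(q1),0]);ez=np.array([0,0,1.])
    z=np.sin(t)*er+np.cos(t)*ez;x=np.cos(t)*er-np.sin(t)*ez;y=np.cross(z,x)
    B=np.stack([x,y,z],1).T@M
    e=R.from_matrix(B).as_euler('ZYZ');return np.array([q1,*s,*e])
E
python3 - <<'E'
from k import *
print(G,np.abs(res(G)).max())
for q,p,w in D: print(ik(np.array(p),R.from_rotvec(w).as_matrix()).round(2))
s=r.state();print(s['q'].round(2),ik(s['position'],R.from_rotvec(s['tool_rot']).as_matrix()).round(2))
E
```

```text
[0.5975454  0.4464792  0.31828458 0.03343458 0.3764381 ] 0.0018461099372595324
[1.35 0.48 1.6  0.   1.07 1.57]
[ 0.44  0.26  2.28 -0.79  0.32  2.84]
[ 0.4   0.49  2.26 -1.49  0.2  -2.77]
[ 0.5   0.5   2.21 -1.3   0.25 -2.87]
[ 0.56  0.31  2.21 -0.78  0.37  2.93]
[ 0.49  0.31  2.21 -0.76  0.35  1.27] [ 0.56  0.31  2.21 -0.78  0.38  2.92]
```

```bash
python3 - <<'E'
s=open('k.py').read()
s=s.replace("o+=[rr-np.hypot(*W[:2]),z-W[2]]","c1,s1=np.cos(q[0]),np.sin(q[0]);o+=[rr-(c1*W[0]+s1*W[1]),z-W[2],v[5]-(c1*W[1]-s1*W[0])]")
s=s.replace("[.45,.4,.3,0,.2]","[.45,.4,.3,0,.2,.03]")
s=s.replace("rr=np.hypot(*W[:2]);q1=np.arctan2(W[1],W[0])","ro=np.hypot(*W[:2]);q1=np.arctan2(W[1],W[0])-np.arcsin(G[5]/ro);rr=np.sqrt(ro**2-G[5]**2)")
s=s.replace("return np.array([q1,*s,*e])","q6=(e[2]-np.pi/2+np.pi)%(2*np.pi)-np.pi;return np.array([q1,*s,e[0],e[1],q6])")
open('k.py','w').write(s)
E
python3 - <<'E'
from k import *
print(G,np.abs(res(G)).max())
for q,p,w in D: print(q,ik(np.array(p),R.from_rotvec(w).as_matrix()).round(2))
s=r.state();print(s['q'].round(2),ik(s['position'],R.from_rotvec(s['tool_rot']).as_matrix()).round(2))
for H in(.09,.025,.015):
  for t in(0,6,-6,-10):
    for a in(-75,0,75):
      T=R.from_rotvec(np.radians(t)*Y).as_matrix()
      M=T@Rt(a);off=.012  # pads' grasp point ~12mm behind TCP
      p=KT+N*(H-.048)+off*(M[:,2]+N)
      print(H,t,a,ik(p,M).round(2))
E
```

```text
[0.59672083 0.44732909 0.32391799 0.03588283 0.37948666 0.03012987] 0.002163892129110088
[1.301, 0.4805, 1.5965] [ 1.3   0.48  1.6  -0.    1.07 -0.05]
[0.36, 0.26, 2.28] [ 0.37  0.26  2.28 -0.75  0.28  1.16]
[0.33, 0.49, 2.26] [ 0.33  0.49  2.26 -1.55  0.17  1.94]
[0.43, 0.5, 2.21] [ 0.43  0.5   2.21 -1.33  0.22  1.82]
[0.49, 0.31, 2.21] [ 0.49  0.31  2.21 -0.76  0.35  1.27]
[ 0.49  0.31  2.21 -0.76  0.35  1.27] [ 0.49  0.31  2.21 -0.76  0.35  1.27]
0.09 0 -75 [ 0.14  0.28  2.36 -0.88  0.13  2.4 ]
0.09 0 0 [ 0.14  0.28  2.36 -0.88  0.13  1.09]
0.09 0 75 [ 0.14  0.28  2.36 -0.88  0.13 -0.22]
0.09 6 -75 [ 0.12  0.28  2.27 -0.27  0.27  1.77]
0.09 6 0 [ 0.12  0.28  2.27 -0.27  0.27  0.46]
0.09 6 75 [ 0.12  0.28  2.27 -0.27  0.27 -0.85]
0.09 -6 -75 [ 0.16  0.29  2.44 -2.27  0.17 -2.47]
0.09 -6 0 [ 0.16  0.29  2.44 -2.27  0.17  2.5 ]
0.09 -6 75 [ 0.16  0.29  2.44 -2.27  0.17  1.19]
0.09 -10 -75 [ 0.18  0.31  2.49 -2.57  0.3  -2.15]
0.09 -10 0 [ 0.18  0.31  2.49 -2.57  0.3   2.83]
0.09 -10 75 [ 0.18  0.31  2.49 -2.57  0.3   1.52]
0.025 0 -75 [ 0.12  0.44  2.35 -2.25  0.12 -2.52]
0.025 0 0 [
[... 432 characters left out ...]
2]
0.025 -10 0 [ 0.16  0.51  2.48 -2.81  0.46  3.05]
0.025 -10 75 [ 0.16  0.51  2.48 -2.81  0.46  1.74]
0.015 0 -75 [ 0.12  0.47  2.34 -2.39  0.13 -2.39]
0.015 0 0 [ 0.12  0.47  2.34 -2.39  0.13  2.59]
0.015 0 75 [ 0.12  0.47  2.34 -2.39  0.13  1.28]
0.015 6 -75 [ 0.1   0.46  2.26 -0.59  0.12  2.09]
0.015 6 0 [ 0.1   0.46  2.26 -0.59  0.12  0.78]
0.015 6 75 [ 0.1   0.46  2.26 -0.59  0.12 -0.53]
0.015 -6 -75 [ 0.14  0.5   2.42 -2.76  0.33 -1.99]
0.015 -6 0 [ 0.14  0.5   2.42 -2.76  0.33  2.98]
0.015 -6 75 [ 0.14  0.5   2.42 -2.76  0.33  1.67]
0.015 -10 -75 [ 0.16  0.53  2.47 -2.83  0.48 -1.9 ]
0.015 -10 0 [ 0.16  0.53  2.47 -2.83  0.48  3.07]
0.015 -10 75 [ 0.16  0.53  2.47 -2.83  0.48  1.76]
```

```bash
cat >> k.py <<'E'
def pose(H,a,t,K=KT,off=.012):
    M=R.from_rotvec(np.radians(t)*Y).as_matrix()@Rt(a);return K+N*(H-.048)+off*(M[:,2]+N),M
def plan(p,M,nr):
    s=r.state();R0=R.from_rotvec(s['tool_rot']);rv=(R.from_matrix(M)*R0.inv()).as_rotvec();d=p-s['position']
    print('t %.2f'%s['time'],'shift/row',(d/nr).round(4),'turn/row',np.degrees(rv/nr).round(2),'total',d.round(4),np.degrees(np.linalg.norm(rv)).round(1),'w %.3f g %.1f'%(s['width'],s['grasp_force']),'F',s['ft_force'].round(1),'q',s['q'].round(2))
    Q=np.array([ik(s['position']+d*i/nr,(R.from_rotvec(rv*i/nr)*R0).as_matrix()) for i in range(nr+1)])
    v=np.abs(np.diff(Q,axis=0)).max(0)*8/np.array([1.89,1.89,2.39,3.01,3.01,3.01]);print('end q',Q[-1].round(2),'q4 %.2f..%.2f q5 min %.2f'%(Q[:,3].min(),Q[:,3].max(),Q[:,4].min()),'speed frac',v.round(2))
E
python3 - <<'E'
from k import *
for t in(8,10):
  for nr in(10,12): plan(*pose(.08,-80,t),nr)
for t in (8,10): print(ik(*pose(.016,-80,t)).round(2),ik(*pose(.016,75,t)).round(2))
E
```

```text
t 8.35 shift/row [-0.0003 -0.0142 -0.0026] turn/row [ 2.91  0.33 -7.48] total [-0.0031 -0.1416 -0.0262] 80.3 w 0.794 g 0.0 F [1.  0.8 2.3] q [ 0.49  0.31  2.21 -0.76  0.35  1.27]
end q [ 0.11  0.31  2.25 -0.21  0.3   1.79] q4 -0.76..-0.21 q5 min 0.30 speed frac [0.19 0.01 0.02 0.22 0.02 0.23]
t 8.35 shift/row [-0.0003 -0.0118 -0.0022] turn/row [ 2.42  0.28 -6.23] total [-0.0031 -0.1416 -0.0262] 80.3 w 0.794 g 0.0 F [1.  0.8 2.3] q [ 0.49  0.31  2.21 -0.76  0.35  1.27]
end q [ 0.11  0.31  2.25 -0.21  0.3   1.79] q4 -0.76..-0.21 q5 min 0.30 speed frac [0.16 0.01 0.02 0.18 0.01 0.2 ]
t 8.35 shift/row [-0.0004 -0.0142 -0.0026] turn/row [ 2.79  0.51 -7.53] total [-0.0035 -0.1416 -0.0263] 80.5 w 0.794 g 0.0 F [1.  0.8 2.3] q [ 0.49  0.31  2.21 -0.76  0.35  1.27]
end q [ 0.1   0.32  2.22 -0.15  0.35  1.73] q4 -0.76..-0.15 q5 min 0.35 speed frac [0.2  0.01 0.01 0.21 0.01 0.21]
t 8.35 shift/row [-0.0003 -0.0118 -0.0022] turn/row [ 2.33  0.43 -6.28] total [-0.0035 -0.1416 -0.0263] 80.5 w 0.794 g 0.0 F [1.  0.8 2.3] q [ 0.49  0.31  2.21 -0.76  0.35  1.27]
end q [ 0.1   0.32  2.22 -0.15  0.35  1.73] q4 -0.76..-0.15 q5 min 0.35 speed frac [0.17 0.01 0.01 0.17 0.   0.17]
[ 0.09  0.46  2.23 -0.34  0.17  1.92] [ 0.09  0.46  2.23 -0.34  0.17 -0.78]
[ 0.09  0.46  2.21 -0.22  0.22  1.79] [ 0.09  0.46  2.21 -0.22  0.22 -0.91]
```

Emit:
servo_tool(
  motion=[
    [[2.91, 0.33, -7.48], [-0.0003, -0.0142, -0.0026], 0.2],
    [[2.91, 0.33, -7.48], [-0.0003, -0.0142, -0.0026], 0.2],
    [[2.91, 0.33, -7.48], [-0.0003, -0.0142, -0.0026], 0.2],
    [[2.91, 0.33, -7.48], [-0.0003, -0.0142, -0.0026], 0.2],
    [[2.91, 0.33, -7.48], [-0.0003, -0.0142, -0.0026], 0.2],
    [[2.91, 0.33, -7.48], [-0.0003, -0.0142, -0.0026], 0.2],
    [[2.91, 0.33, -7.48], [-0.0003, -0.0142, -0.0026], 0.2],
    [[2.91, 0.33, -7.48], [-0.0003, -0.0142, -0.0026], 0.2],
    [[2.91, 0.33, -7.48], [-0.0003, -0.0142, -0.0026], 0.2],
    [[2.91, 0.33, -7.48], [-0.0003, -0.0142, -0.0026], 0.2],
  ],
)

```text
time: 9.6
position: [0.5054, 0.0605, 0.134]
tool_rot: [3.068, 0.108, 0.454]
ft_force: [0.8, 0.4, 0.0]
width: 0.801
grasp_force: 0.0
```

Run:
```python
from k import *
plan(*pose(.016,-80,8),6)
```

```text
t 9.60 shift/row [ 0.0044 -0.0002 -0.0094] turn/row [-0.02 -0.    0.04] total [ 0.0263 -0.0014 -0.0561] 0.3 w 0.801 g 0.0 F [0.8 0.4 0. ] q [ 0.1   0.32  2.25 -0.2   0.29  1.79]
end q [ 0.09  0.46  2.23 -0.34  0.17  1.92] q4 -0.34..-0.20 q5 min 0.17 speed frac [0.01 0.1  0.01 0.09 0.06 0.09]
```

Emit:
servo_tool(
  motion=[
    [[0, 0, 0], [0.0044, -0.0002, -0.0094], 0.2],
    [[0, 0, 0], [0.0044, -0.0002, -0.0094], 0.2],
    [[0, 0, 0], [0.0044, -0.0002, -0.0094], 0.2],
    [[0, 0, 0], [0.0044, -0.0002, -0.0094], 0.2],
  ],
)

```text
time: 10.1
position: [0.5231, 0.0606, 0.0958]
tool_rot: [3.067, 0.118, 0.454]
ft_force: [0.5, -0.2, -0.6]
width: 0.799
grasp_force: 0.0
```

Run:
```python
from k import *
plan(*pose(.016,-80,8),2)
f=grab('side');cv2.imwrite('pics/s4.png',cv2.resize(f['frame'][145:305,175:375],None,fx=3.7,fy=3.7,interpolation=2))
```

```text
t 10.10 shift/row [ 0.0043 -0.0008 -0.009 ] turn/row [-0.02 -0.02 -0.05] total [ 0.0086 -0.0015 -0.0179] 0.1 w 0.799 g 0.0 F [ 0.5 -0.2 -0.6] q [ 0.1   0.41  2.24 -0.28  0.2   1.86]
end q [ 0.09  0.46  2.23 -0.34  0.17  1.92] q4 -0.34..-0.28 q5 min 0.17 speed frac [0.01 0.1  0.01 0.09 0.05 0.09]
```

View pics/s4.png

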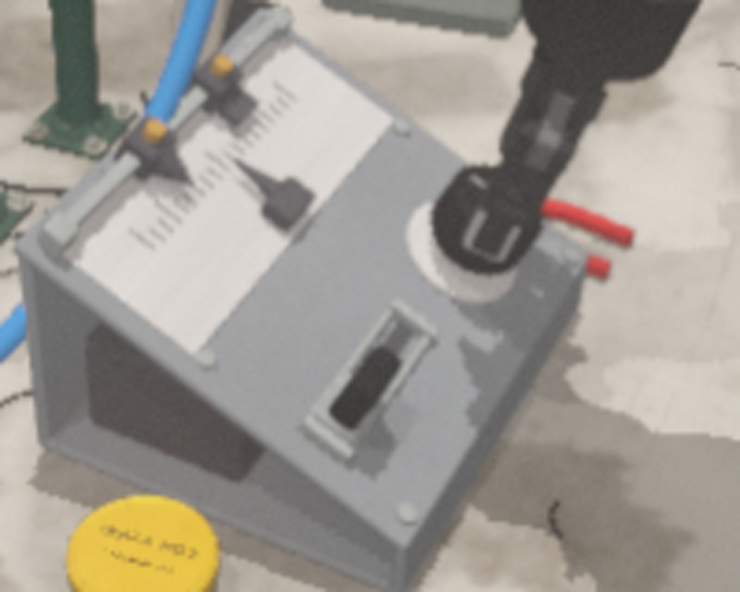

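The left finger stands at (490,235) against the knob's left side; the lock grip is now at (365,388) near the slot's left end. I measure its travel.

Run:
```python
from k import *
f=dict(np.load('side.npz'));P=pts(f)-LT;h=P@N+.04
b=np.zeros((384,512),bool);b[236:264,260:286]=1;b&=(f['z_map']>0)&(abs(h-.04)<.005)
w,i=top_at(f,b,.040);q=P[b]
print(w,i,'travel vs side first',(w-np.array([.53030506,.14691858,.09961394]))@Y,'depth',(q.mean(0)+LT-np.array([.53054809,.14558156,.09854872]))@Y)
```

```text
[0.53588271 0.19609542 0.09995211] (276.260009765625, 245.8200225830078, (9.0, 14.200000762939453), 36.869895935058594) travel vs side first 0.04948766377005718 depth 0.04996460400747439
```

Emit:
servo_tool(
  motion=[
    [[0, 0, 0], [0.0043, -0.0008, -0.009], 0.2],
    [[0, 0, 0], [0.0043, -0.0008, -0.009], 0.2],
    [[0, 0, 0], [0, 0, 0], 0.2],
  ],
)

```text
time: 10.52
position: [0.5314, 0.0584, 0.078]
tool_rot: [3.067, 0.115, 0.453]
ft_force: [-1.1, 0.3, -0.4]
width: 0.8
grasp_force: 0.0
```

Emit:
servo_tool(
  motion=[
    [[0, 0, 0], [0, 0, 0], 1],
    [[0, 0, 0], [0, 0, 0], 1],
    [[0, 0, 0], [0, 0, 0], 1],
    [[0, 0, 0], [0, 0, 0], 1],
  ],
  squeeze=50,
)

```text
time: 11.02
position: [0.5313, 0.0577, 0.0794]
tool_rot: [3.066, 0.114, 0.454]
ft_force: [-2.8, -13.3, 7.9]
width: 0.562
grasp_force: 50.1
```

Emit:
servo_tool(
  motion=[
    [[-2.33, 0.23, 7.65], [0, -0.001, 0], 1],
    [[-2.33, 0.23, 7.65], [0, 0, 0], 1],
    [[-2.33, 0.23, 7.65], [0, 0, 0], 1],
    [[-2.33, 0.23, 7.65], [0, 0, 0], 1],
  ],
)

```text
time: 11.52
position: [0.5315, 0.0579, 0.0792]
tool_rot: [2.843, 0.939, 0.41]
ft_force: [-1.5, 9.9, -4.4]
width: 0.568
grasp_force: 67.9
```

```bash
cat > p.py <<'E'
from k import *
def tips(show=False):
    s=r.state();print('t %.2f'%s['time'],s['position'].round(4),'F',s['ft_force'].round(1),'w %.3f g %.1f'%(s['width'],s['grasp_force']),'q',s['q'].round(2))
    y0=LT@Y
    for nm in('side','top'):
        f=grab(nm);v,u=np.mgrid[:384,:512]
        # gauge-plane coords at h=10mm for each pixel: vectorised ray cast
        Rm,t=cam(f);a,b=ray(f,u.astype(float),v.astype(float));d=np.stack([a,b,np.ones_like(a)],-1)@Rm;o=-Rm.T@t
        p0=KT-.038*N;Q=o+d*(((p0-o)@N)/(d@N))[...,None]-KT
        qu,qy=Q@U,Q@Y;g=f['frame'].astype(int)
        dark=(g.max(2)<cv2.GaussianBlur(f['frame'].max(2),(0,0),12)*.62)
        for k,lo,hi,sg in(('ptr',.095,.112,1),('arrow',.128,.14,-1)):
            B=(qu>lo)&(qu<hi)&(qy>-.05)&(qy<.13)
            m=(dark&B).astype(np.uint8);n_,L,st,ce=cv2.connectedComponentsWithStats(m)
            print(nm,k,[(ce[i].round(1).tolist(),int(st[i,4]),round(float(qy[L==i].mean()),4),round(float(qu[L==i].mean()),3)) for i in range(1,n_) if st[i,4]>6])
E
python3 - <<'E'
from p import *
tips()
E
```

```text
t 11.53 [0.5315 0.0579 0.0792] F [-1.5  9.9 -4.4] w 0.568 g 67.9 q [ 0.09  0.45  2.24 -0.33  0.17  1.34]
side ptr [([243.3, 195.7], 12, 0.0606, 0.101)]
side arrow [([237.5, 174.5], 17, 0.0251, 0.137), ([221.9, 191.1], 17, 0.0843, 0.136)]
top ptr [([241.3, 165.2], 25, 0.0596, 0.102)]
top arrow [([229.3, 147.9], 23, 0.0849, 0.135), ([262.7, 149.9], 47, 0.0194, 0.135)]
```

Emit:
servo_tool(
  motion=[
    [[-2.33, 0.23, 7.65], [0, 0.0005, 0], 1],
    [[-2.33, 0.23, 7.65], [0, 0, 0], 1],
    [[-2.33, 0.23, 7.65], [0, 0, 0], 1],
    [[-2.33, 0.23, 7.65], [0, 0, 0], 1],
    [[-2.33, 0.23, 7.65], [0, 0, 0], 1],
    [[-2.33, 0.23, 7.65], [0, 0, 0], 1],
  ],
)

```text
time: 12.38
position: [0.5305, 0.0587, 0.079]
tool_rot: [2.151, 1.957, 0.291]
ft_force: [-12.2, 15.0, 4.4]
width: 0.564
grasp_force: 85.1
```

Run:
```python
from p import *
tips()
```

```text
t 12.38 [0.5305 0.0587 0.079 ] F [-12.2  15.    4.4] w 0.564 g 85.1 q [ 0.09  0.45  2.24 -0.34  0.17  0.51]
side ptr [([241.1, 199.3], 15, 0.0716, 0.1)]
side arrow [([237.6, 174.5], 16, 0.0249, 0.137), ([221.9, 191.3], 16, 0.0847, 0.136)]
top ptr [([236.2, 164.8], 26, 0.0697, 0.102)]
top arrow [([229.2, 147.8], 22, 0.0849, 0.135), ([262.8, 149.9], 51, 0.0192, 0.135)]
```

Emit:
servo_tool(
  motion=[
    [[-2.33, 0.23, 7.65], [-0.001, 0.001, 0], 1],
    [[-2.33, 0.23, 7.65], [0, 0, 0], 1],
    [[-2.33, 0.23, 7.65], [0, 0, 0], 1],
    [[-2.33, 0.23, 7.65], [0, 0, 0], 1],
    [[-2.33, 0.23, 7.65], [0, 0, 0], 1],
    [[-2.33, 0.23, 7.65], [0, 0, 0], 1],
    [[0, 0, 0], [0, 0, 0], 1],
  ],
)

```text
time: 13.35
position: [0.5286, 0.0588, 0.0786]
tool_rot: [1.153, 2.616, 0.13]
ft_force: [-11.1, -0.2, 5.0]
width: 0.568
grasp_force: 68.0
```

Run:
```python
from p import *
tips()
```

```text
t 13.35 [0.5286 0.0588 0.0786] F [-11.1  -0.2   5. ] w 0.568 g 68.0 q [ 0.09  0.45  2.24 -0.35  0.17 -0.31]
side ptr [([238.6, 202.2], 13, 0.081, 0.1)]
side arrow [([237.7, 174.3], 17, 0.0242, 0.137), ([221.9, 191.3], 16, 0.0847, 0.136)]
top ptr [([231.2, 164.2], 22, 0.0797, 0.102)]
top arrow [([229.2, 147.8], 22, 0.0849, 0.135), ([262.8, 149.9], 51, 0.0192, 0.135)]
```

Emit:
servo_tool(
  motion=[
    [[-2.33, 0.23, 7.65], [0, 0, 0], 1],
    [[-2.33, 0.23, 7.65], [0, 0, 0], 1],
    [[0, 0, 0], [0, 0, 0], 1],
  ],
)

```text
time: 13.82
position: [0.5282, 0.0584, 0.0785]
tool_rot: [0.776, 2.744, 0.071]
ft_force: [-10.4, -3.9, 6.7]
width: 0.567
grasp_force: 58.4
```

Run:
```python
from p import *
tips()
ims=[]
for nm in('top','side'):
    fr=[grab(nm) for _ in range(4)];f=fr[0];im=np.mean([x['frame'].astype(float) for x in fr],0)
    # orthographic resampling of the plane h=10.5mm : 0.1 mm/px... via ray of each grid point
    uu=np.arange(.150,.085,-.0002);yy=np.arange(.115,.005,-.0002);UU,YY=np.meshgrid(uu,yy,indexing='ij')
    p=KT-.0375*N+UU[...,None]*U+YY[...,None]*Y;Rm,t=cam(f);c_=p@Rm.T+t;a,b=c_[...,0]/c_[...,2],c_[...,1]/c_[...,2];s=1+f['k1']*(a*a+b*b)
    o=cv2.remap(im.astype(np.float32),(a*s*f['fx']+f['cx']).astype(np.float32),(b*s*f['fy']+f['cy']).astype(np.float32),cv2.INTER_CUBIC)
    ims.append(o);g=o.max(2)
    # cone mid-line per row (dark weighted) near the tips
    for k,lo,hi in(('ptr',.095,.116),('arrow',.122,.142)):
        print(nm,k)
        for u0 in np.arange(lo,hi,.003):
            i=int(round((.150-u0)/.0002));row=g[i-3:i+4].mean(0);j0=int((.115-.0835)/.0002);W=row[j0-70:j0+70];bg=np.percentile(W,75)
            w=np.clip(bg-W-.25*(bg-W.min()),0,None);y=yy[j0-70:j0+70];print('  u %.3f y %.4f depth %.0f width %.1f'%(u0,(w*y).sum()/w.sum(),bg-W.min(),(w>0).sum()*.2))
cv2.imwrite('pics/o.png',np.vstack([np.clip(x,0,255).astype(np.uint8)[:290] for x in ims]))
```

```text
t 13.82 [0.5282 0.0584 0.0785] F [-10.4  -3.9   6.7] w 0.567 g 58.4 q [ 0.09  0.45  2.24 -0.35  0.17 -0.59]
side ptr [([237.2, 202.9], 13, 0.0846, 0.101)]
side arrow [([237.5, 174.4], 19, 0.0247, 0.137), ([221.9, 191.3], 16, 0.0847, 0.136)]
top ptr [([229.5, 164.3], 24, 0.0831, 0.102)]
top arrow [([229.2, 147.8], 22, 0.0849, 0.135), ([262.8, 149.9], 51, 0.0192, 0.135)]
top ptr
  u 0.095 y 0.0834 depth 57 width 15.6
  u 0.098 y 0.0832 depth 107 width 13.0
  u 0.101 y 0.0830 depth 113 width 11.6
  u 0.104 y 0.0830 depth 113 width 10.6
  u 0.107 y 0.0833 depth 108 width 9.4
  u 0.110 y 0.0830 depth 98 width 8.0
  u 0.113 y 0.0829 depth 86 width 7.8
  u 0.116 y 0.0828 depth 69 width 7.6
top arrow
  u 0.122 y 0.0845 depth 29 width 11.2
  u 0.125 y 0.0839 depth 47 width 11.6
  u 0.128 y 0.0846 depth 78 width 12.4
  u 0.131 y 0.0850 depth 102 width 11.8
  u 0.134 y 0.0849 depth 110 width 12.4
  u 0.137 y 0.0849 depth 106 width 14.4
  u 0.140 y 0.0847 depth 86 width 16.2
side ptr
  u 0.095 y 0.0846 depth 87 width 17.2
  u 0.098 y 0.0842 depth 96 width 16.2
  u 0.101 y 0.0841 depth 98 width 17.0
  u 0.104 y 0.0837 depth 101 width 13.0
  u 0.107 y 0.0839 depth 105 width 13.8
  u 0.110 y 0.0839 depth 103 width 9.4
  u 0.113 y 0.0837 depth 92 width 7.8
  u 0.116 y 0.0834 depth 64 width 7.2
side arrow
  u 0.122 y 0.0936 depth 46 width 9.8
  u 0.125 y 0.0911 depth 46 width 13.6
  u 0.128 y 0.0881 depth 86 width 17.4
  u 0.131 y 0.0869 depth 115 width 18.8
  u 0.134 y 0.0851 depth 86 width 17.0
  u 0.137 y 0.0855 depth 71 width 16.4
  u 0.140 y 0.0854 depth 62 width 18.8
```

View pics/o.png

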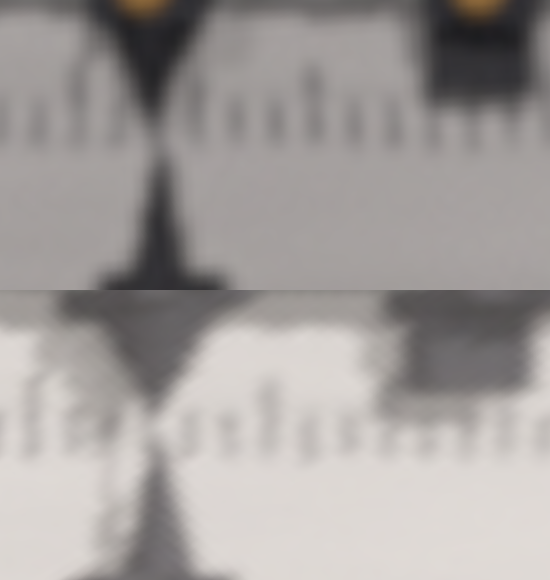

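Rectified views: top shows the arrow tip at x=153 and the pointer tip at x=160. Side shows them at 153 and 157 (0.2 mm/px). About 1.1 mm to the left remains, so roughly 5.5° more.

Emit:
servo_tool(
  motion=[
    [[-1.6, 0.16, 5.26], [0, 0, 0], 1],
    [[0, 0, 0], [0, 0, 0], 1],
    [[0, 0, 0], [0, 0, 0], 1],
    [[0, 0, 0], [0, 0, 0], 1],
  ],
)

```text
time: 14.82
position: [0.5281, 0.0583, 0.0785]
tool_rot: [0.647, 2.775, 0.051]
ft_force: [-11.5, -5.6, 7.6]
width: 0.565
grasp_force: 55.2
```

Emit:
servo_tool(
  motion=[
    [[0, 0, 0], [0, 0, 0], 0.2],
    [[0, 0, 0], [0, 0, 0], 0.2],
    [[0, 0, 0], [0, 0, 0], 0.2],
    [[0, 0, 0], [0, 0, 0], 0.2],
    [[0, 0, 0], [-0.0044, 0.0004, 0.0094], 0.2],
    [[0, 0, 0], [-0.0044, 0.0004, 0.0094], 0.2],
    [[0, 0, 0], [-0.0044, 0.0004, 0.0094], 0.2],
    [[0, 0, 0], [-0.0044, 0.0004, 0.0094], 0.2],
    [[0, 0, 0], [-0.0044, 0.0004, 0.0094], 0.2],
    [[0, 0, 0], [-0.0044, 0.0004, 0.0094], 0.2],
    [[0, 0, 0], [-0.0044, 0.0004, 0.0094], 0.2],
    [[0, 0, 0], [-0.0044, 0.0004, 0.0094], 0.2],
  ],
)

```text
time: 16.32
position: [0.495, 0.0623, 0.1546]
tool_rot: [0.645, 2.772, 0.054]
ft_force: [-0.0, -0.7, 0.2]
width: 0.799
grasp_force: 0.0
```

Run:
```python
from p import *
tips()
f=dict(np.load('side.npz'));P=pts(f)-LT;h=P@N+.04
b=np.zeros((384,512),bool);b[236:264,260:286]=1;b&=(f['z_map']>0)&(abs(h-.04)<.005)
w,i=top_at(f,b,.040);print('lock travel',(w-np.array([.53030506,.14691858,.09961394]))@Y)
```

```text
t 16.32 [0.495  0.0623 0.1546] F [-0.  -0.7  0.2] w 0.799 g 0.0 q [ 0.11  0.26  2.25 -0.18  0.34 -0.84]
side ptr [([236.9, 203.2], 17, 0.0855, 0.101)]
side arrow [([237.9, 174.3], 25, 0.0239, 0.137), ([222.0, 191.1], 18, 0.0842, 0.136)]
top ptr [([229.0, 164.1], 22, 0.0841, 0.102)]
top arrow [([229.2, 147.8], 22, 0.0849, 0.135), ([262.8, 149.9], 49, 0.0193, 0.135)]
lock travel 0.04849029330545252
```

```bash
python3 -c "
from workcell import r
print(r.job_done())"
```

```text
the job is handed in; nothing more can be done
None
```

I slid the lock about 50 mm to its left end stop and turned the knob until the pointer tip stood opposite the arrow rider's tip, within about 1 mm by the cameras; the arm then let go and backed clear, and I handed the job in at about 16 s with no verdict returned.

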